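# Open a push-and-turn safety cap

### The job

Open the clamped bottle that has the red safety cap: push the cap down against its spring and, keeping it down, turn it anticlockwise (seen from above) about a sixth of a turn until it is free, then lift it straight off. Finish while still holding the cap in the gripper, upright and still, some 7 cm above the mouth of its bottle and centred over it. Leave the white-capped bottle closed and do not disturb the other things on the bench.

Things in the scene. Friction and masses are not known exactly. Their poses are not given: they have to be found in the camera images.
- bottle_red: amber bottle with the red cap, and its clamp: all fixed to the bench, cannot move or turn. Origin: centre of the underside of its 118 x 118 x 12 mm foot plate, on the bench; z up along the axis. Body 84 mm across up to z = 96 mm, shoulder narrowing to 38 mm at z = 124, then a 30 mm neck, rigid rim at z = 150, with three shoes round it (41 mm across, z = 128 to 149) that lock the cap
- cap_red: red push-and-turn cap: round, ribbed, 50 mm across, 27 mm high, hollow, about 40 g. Origin: centre of its lower edge; z up. Closed, lower edge 139 mm and flat top 166 mm above the bench, x axis along the bottle's. It may be grasped from any side. Cannot turn until pushed down 4 mm, never clockwise, and cannot come off until turned. Raised white mark at its -x rim points to a red dot when closed
- bottle_red_plug (a joint): sprung white plug in the neck that pushes the red cap up: 0 with the cap closed, grows as the cap is pushed down (5 N at 0, 0.5 N more per mm), stop at 0.009 m; -0.004 m with the cap off. Push the cap 6 to 7 mm down (4 mm is the least) and keep it there while turning
- bottle_red_free (a point): green dot on the shoulder of the red-capped bottle, 1.05 rad anticlockwise (from above) of the red dot. The cap's mark points to it when the cap is free: 1.05 rad from closed is the middle of the free range, which runs from 0.65 rad to a stop at about 1.4 rad
- bottle_red_mouth (a point): top centre of the opened mouth of the red-capped bottle: the top of its plug when sprung out, 164 mm above the bench on the bottle's axis
- bottle_white: the second amber bottle in the same kind of fixed clamp, same sizes and origin; it carries the white cap and stays closed
- cap_white: the white safety cap of the second bottle, same kind, sizes and origin as the red one; to be left alone
- flask: round-bottomed glass flask with a long neck, 198 mm high, a loose bystander; origin at the centre of its underside
- erlenmeyer: conical glass flask, 102 mm high, a loose bystander; origin at the centre of its underside
- jar: small open glass jar, 60 mm across and 85 mm high, a loose bystander; origin at the centre of its underside
- dropper: squeeze dropper bottle with a pale top, 107 mm high, a loose bystander; origin at the centre of its underside
- reagent: small reagent bottle with black cap, 95 mm high, a loose bystander; origin at the centre of its underside
- crucible: small pale porcelain crucible, 36 mm high, a loose bystander; origin at the centre of its underside

How it is judged:
On the way, in this order (a step that is already met when the one before it is completed fails the run):
1. the red cap is pushed down at least 3.5 mm on its neck, not yet turned (value of joint bottle_red_plug above 0.0035 m and angle between the x axis of cap_red and the x axis of bottle_red, either way round below 0.4 rad and z of cap_red in the frame of bottle_red below 0.1365 m), for 0.05 s.
2. the red cap is turned by more than 0.6 rad while still on the neck (angle between the x axis of cap_red and the x axis of bottle_red, either way round above 0.6 rad and z of cap_red in the frame of bottle_red below 0.146 m), for 0.05 s.
At the end, for the whole second after the job is handed in: the gripper holds the red cap, still (under 0.03 m/s) and upright (within 0.2 rad), its lower edge 30 to 130 mm above the opened mouth and its centre within 30 mm of the bottle's axis, touching nothing of the bottle; the plug has sprung out; the white cap is still closed on its bottle (contact force between cap_red and the fingers above 1 N and contact force between cap_red and bottle_red below 0.1 N and z of cap_red in the frame of bottle_red_mouth between 0.03 and 0.13 m and horizontal distance between cap_red and bottle_red_mouth below 0.03 m and angle between cap_red's own z axis and vertical below 0.2 rad and linear speed of cap_red below 0.03 m/s and value of joint bottle_red_plug below -0.002 m and horizontal distance between cap_white and bottle_white below 0.006 m and z of cap_white in the frame of bottle_white below 0.1425 m); the arm keeps its last pose, push and grip.
It fails at once if the white cap is turned or pulled off (angle between the x axis of cap_white and the x axis of bottle_white, either way round above 0.4 rad or z of cap_white in the frame of bottle_white above 0.145 m).
It fails at once if a bystander is shoved more than 3 cm or knocked over (distance of any of flask, erlenmeyer, jar, dropper, reagent, crucible from where it was at the start of the episode above 0.03 m or angle between any of flask, erlenmeyer, jar, dropper, reagent, crucible's own z axis and vertical above 0.5 rad).
It also fails if it takes over 35 s, if anything falls off the work surface, if the arm or the gripper's body presses on something with over 40 N, if the wrist force passes 120 N, or if a joint passes its speed limit or range.

### The arm

A 6-joint arm with a two-finger parallel gripper is mounted at the origin on a cart in front of the work surface, level with it; the furniture and walls round the work are solid. World frame = base frame: x ahead of the robot, y to its left, z up, the work surface at z = 0. Lengths are in m, angles in rad, forces in N, time in s.
With the tool pointing down it reaches from about 0.35 to 0.85 m from the base axis. Payload 8.1 kg.
Tool frame: the origin (TCP) lies on the mounting face of the last link; the fingertips stand 186 mm ahead of it and the grasp point (between the pads) lies 167 mm ahead of it (robot.finger_overhang is the distance from the TCP to the fingertips, in m); z points along the fingers, y is the line along which they close (so a half turn about z gives the same grasp; the last joint's range is limited). The gripper opens to 93 mm and grips with 3 to 60 N. Pads are 15 mm wide; open, the fingers measure 128 mm over their backs; the gripper's body (75 mm by 188 mm) begins 65 mm behind the grasp point.
Start: joints at [1.15, 0.13, 1.488, -0, 1.523, -0.085], TCP at [0.198, 0.567, 0.405] pointing down, gripper open.
Joint ranges: [-2.96, 2.96], [-0.89, 2.26], [0.02, 2.5], [-1.34, 4.48], [0, 2.73], [-2.66, 2.66]. Speed limits (rad/s): [2.39, 2.39, 2.79, 3.14, 3.14, 3.14].

### API

Orientations are given as a rotation vector (axis times angle).
In Python, from plant import readout, read_camera, get_calibration, job, robot gives the robot as it stands.
- The arm moves only by the shell command python3 -m handwheel 'ROWS' [FORCE]. ROWS is JSON, a list of rows, each a list of 5 numbers: the shift along the world's x, y, z in cm, then the turn about the world's z in rad, then the closure, from 0 (fully open) to 1 (shut). In form: [[tx, ty, tz, spin, gripper], ...]. A call has 1 to 10 rows; each row shifts and turns the commanded pose from where the row before left it; what a row does not reach is not made up. A row lasts 1/8 s, in which the tool goes at most 62.5 mm and 10.7 degrees, less where a joint would pass 70% of its speed; a pose out of reach is approached as far as the arm can. A call is refused whole if a number of a shift passes 6.25 or a number of a turn 0.188, either way. A call with a gripper value outside its range is refused whole. The fingers move at their own pace and stop on an object; FORCE is the grip in N (left out, the last holds). Time passes only in rows, so rows that do not move let the fingers close. It gives the time, the measured TCP pose, the force, the opening and the grip force at its end, in the units of the state.
- readout.read_state(): the state, without advancing time (a new reading comes with each control period).
- read_camera(name): name is "side" or "top" or "wrist"; returns the picture (400x640x3 uint8, red, green, blue); there is no depth.
- get_calibration(name): a dict with "fovy" (degrees; the focal length in pixels is half the picture's height over the tangent of half this angle, whatever the lens; pixels are square), "cx", "cy" (the principal point, pixels), "dist_coeffs" ([k1, k2, p1, p2, k3] as OpenCV has them; the pictures are not rectified), "pose" (4x4, takes a point from camera to world coordinates). Camera axes: x right, y down, z forward; pixel columns grow to the right and rows downward; lengths in m; the calibration is good to about 2 mm. A picture is of the moment at which its call begins: read the wrist's pose just before it. get_calibration takes no time and is no camera call; for the wrist camera it gives the pose at the moment of the call.
- job.close_job(): hands the job in; it is judged then, once.
The state is a dict: "t": time; "q": joint angles; "dq": joint speeds; "joint_torque": joint torques, N m; "tool_pos": TCP position; "orientation": TCP orientation; "force": force on the tool from outside, world axes, zero at the start; "wrist_torque": the same for the moment, N m; "opening": finger opening in m; "gripper_force": force on a finger pad.
Only numpy, scipy, OpenCV 4.12 (cv2) and the standard library are available. Lean on these libraries where they do the work, as an engineer would, in place of code of your own. Each camera call takes 0.05 s, during which the arm holds its last target. There are 200 camera calls.

## Working session

There is one attempt and no reset: what is moved stays moved. The work goes in short steps, Python scripts to look and compute and a shell command to move; the robot and the scene stay as the last step left them, time stands still between calls to the robot, and variables do not carry over. Pictures are saved under pics/ and viewed, at most 10 in all, crops included, and the job is handed in when it is done.

```bash
mkdir -p pics; cat > h.py <<'E'
import numpy as np, cv2
from plant import readout, read_camera, get_calibration
def K(c):
    f=200/np.tan(np.radians(c["fovy"])/2); return np.array([[f,0,c["cx"]],[0,f,c["cy"]],[0,0,1]])
def ray(c,uv):
    p=cv2.undistortPoints(np.array([[uv]],float),K(c),np.array(c["dist_coeffs"]))[0,0]
    P=np.array(c["pose"]); return P[:3,3],P[:3,:3]@np.array([p[0],p[1],1])
def plane(c,uv,z):
    o,d=ray(c,uv); return o+d*(z-o[2])/d[2]
def tri(rs):
    A=0;b=0
    for o,d in rs:
        d=d/np.linalg.norm(d);M=np.eye(3)-np.outer(d,d);A=A+M;b=b+M@o
    return np.linalg.solve(A,b)
def proj(c,X):
    P=np.linalg.inv(np.array(c["pose"]));r=cv2.Rodrigues(P[:3,:3])[0]
    return cv2.projectPoints(np.array([X],float),r,P[:3,3],K(c),np.array(c["dist_coeffs"]))[0][0,0]
def redmask(im):
    h=cv2.cvtColor(im,cv2.COLOR_RGB2HSV)
    return (((h[...,0]<6)|(h[...,0]>172))&(h[...,1]>150)&(h[...,2]>70)).astype(np.uint8)
E
python3 - <<'E'
from h import *
ims=[]
for n in ["top","side","wrist"]:
    c=get_calibration(n);im=read_camera(n);cv2.imwrite(f"pics/{n}0.png",im[...,::-1])
    k,l,s,ce=cv2.connectedComponentsWithStats(redmask(im))
    print(n,np.round(np.array(c["pose"])[:3],3).tolist(),c["fovy"],[(s[i].tolist(),ce[i].round(1).tolist()) for i in range(1,k) if s[i,4]>15])
E
```

```text
top [[-0.027, -0.993, 0.117, 0.451], [-1.0, 0.026, -0.008, 0.012], [0.005, -0.117, -0.993, 1.26]] 57.94291196661272 [([387, 200, 18, 18, 231], [396.0, 208.6])]
side [[0.967, -0.064, 0.247, 0.273], [-0.254, -0.34, 0.906, -1.074], [0.025, -0.938, -0.345, 0.545]] 55.79259379608662 [([336, 212, 21, 17, 306], [345.9, 220.3])]
wrist [[0.329, 0.915, 0.232, 0.135], [0.944, -0.319, -0.082, 0.589], [-0.001, 0.246, -0.969, 0.384]] 61.3308156826794 []
```

View pics/top0.png

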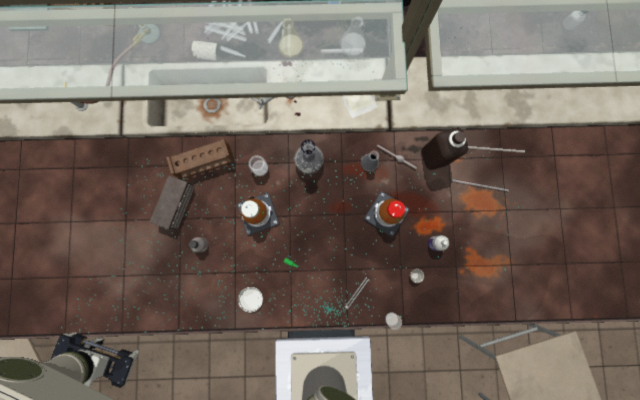

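View pics/side0.png

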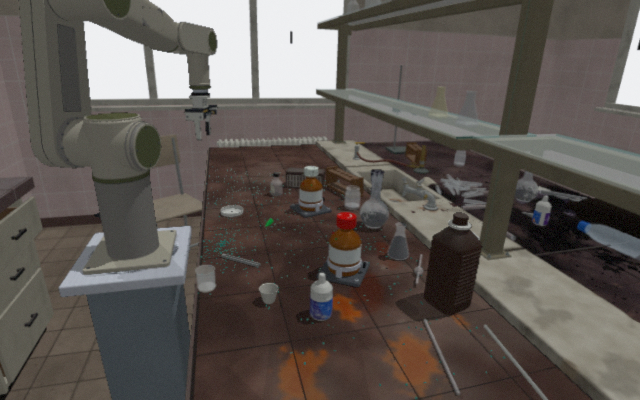

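The top view shows the red cap at about (396,208), the white cap at (250,208), the flask at (309,158), the dropper at (439,243) and the erlenmeyer at (371,160). The side view shows the red cap at about (346,220), with the flask behind and to its right.

```bash
python3 - <<'E'
from h import *
ct,cs=get_calibration("top"),get_calibration("side")
# outline centre of the mask: middle of cap for both
print("red",tri([ray(ct,(396,208.6)),ray(cs,(346,220.3))]), plane(ct,(396,208.6),.163))
print("white",plane(ct,(250,208),.163))
for n,uv,z in [("flask",(309,147),.198),("erl",(371,157),.1),("dropper",(443,243),.1)]: print(n,plane(ct,uv,z))
s=readout.read_state();print(s["t"],s["tool_pos"],s["orientation"],s["force"],s["opening"])
R=cv2.Rodrigues(np.array(s["orientation"]))[0];print(R.round(3))
E
```

```text
red [ 0.56910083 -0.23609322  0.154497  ] [ 0.56892972 -0.23441184  0.163     ]
white [0.58254424 0.2114626  0.163     ]
flask [0.75897952 0.02637981 0.198     ]
erl [ 0.74839711 -0.17520184  0.1       ]
dropper [ 0.46109853 -0.39313816  0.1       ]
0.15 [0.19763041 0.56633073 0.40392775] [-5.24949799e-01 -3.09706326e+00  2.17585736e-03] [ 0.44496084  0.61348124 -0.18316444] 0.09304539196700502
[[-0.944  0.33  -0.001]
 [ 0.33   0.944 -0.001]
 [ 0.    -0.001 -1.   ]]
```

```bash
python3 -m handwheel '[[2,-4,0.5,-0.06,0],[2,-4.5,0.5,-0.06,0],[2,-4.5,0.5,-0.06,0],[2,-4.5,0.5,-0.06,0],[2,-4.5,0,-0.06,0],[2,-4.5,0,-0.06,0],[2,-4.5,0,-0.06,0],[2,-4.5,0,-0.06,0],[2,-4.5,0,-0.06,0],[2,-4.5,0,-0.06,0]]'
python3 -m handwheel '[[2,-4.5,0,-0.06,0],[2,-4.5,0,-0.06,0],[2,-4.5,0,-0.06,0],[2,-4.5,0,-0.06,0],[2,-4.5,0,-0.06,0],[2,-4.5,0,-0.06,0],[2,-4,0,-0.04,0],[1,-2,0,0,0],[0,0,0,0,0],[0,0,0,0,0]]'
python3 - <<'E'
from h import *
s=readout.read_state();print(s["t"],s["q"],s["tool_pos"],s["orientation"],s["force"])
c=get_calibration("wrist");im=read_camera("wrist");cv2.imwrite("pics/w1.png",im[...,::-1])
np.save("w1pose.npy",c["pose"])
k,l,st,ce=cv2.connectedComponentsWithStats(redmask(im))
for i in range(1,k):
    if st[i,4]>50: print(st[i],ce[i],plane(c,ce[i],.166))
E
```

```text
t: 1.4
tool_pos: [0.3979, 0.1199, 0.4247]
orientation: [1.419, 2.802, 0.0]
force: [1.1, 0.7, 0.3]
opening: 0.0926
gripper_force: 0.0
t: 2.65
tool_pos: [0.5475, -0.2078, 0.4244]
orientation: [-1.945, -2.466, -0.0]
force: [0.0, 0.2, -0.6]
opening: 0.093
gripper_force: 0.0
2.65 [-4.50497183e-01  8.44152089e-02  1.50175305e+00  2.84373858e-04
  1.55634477e+00 -6.85717246e-01] [ 0.5474505  -0.20784976  0.42442957] [-1.94484437e+00 -2.46599953e+00 -1.24428434e-04] [ 0.01785171  0.21382734 -0.63003908]
[ 300  217   67   72 3541] [332.0183564  252.77125106] [ 0.56799825 -0.23126997  0.166     ]
```

View pics/w1.png

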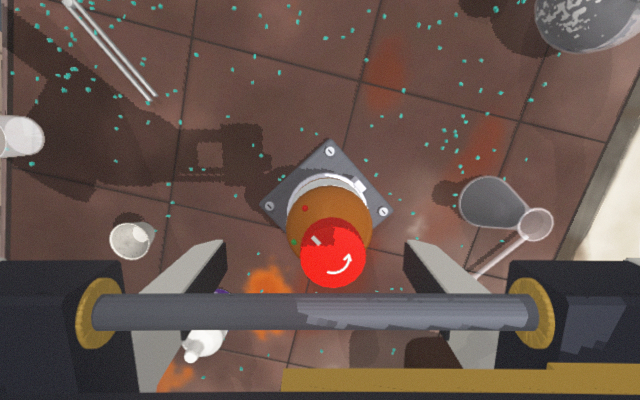

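The wrist view shows the red cap disc centred near (333,254), between the open fingers. Its white mark at (316,240) points to the red dot at (306,209), and the green dot is at (294,241), anticlockwise of it. Next I centre, come lower and take a second wrist view to triangulate.

```bash
python3 -m handwheel '[[1,-1.2,-1.2,0,0],[1.1,-1.3,-1.8,0,0],[0,0,-1.5,0,0],[0,0,0,0,0],[0,0,0,0,0]]'
python3 - <<'E'
from h import *
s=readout.read_state();c=get_calibration("wrist");im=read_camera("wrist");cv2.imwrite("pics/w2.png",im[...,::-1])
c1=dict(c);c1["pose"]=np.load("w1pose.npy")
def top(im,c):
    # iterate: lower edge of mask = top-face rim; fit projected ellipse via lower half of hull points
    m=redmask(im);k,l,st,ce=cv2.connectedComponentsWithStats(m);i=1+np.argmax(st[1:,4])
    cn=max(cv2.findContours((l==i).astype(np.uint8),cv2.RETR_EXTERNAL,cv2.CHAIN_APPROX_NONE)[0],key=len)
    h=cv2.convexHull(cn)[:,0].astype(float); print(st[i])
    return ce[i],h
ims=[cv2.imread("pics/w1.png")[...,::-1].copy(),im]
rs=[]
from scipy.optimize import least_squares
for I,cc in zip(ims,[c1,c]):
    ce,h=top(I,cc); low=np.array([p for p in h if p[1]>ce[1]])
    P=np.array([plane(cc,p,.166)[:2] for p in low])
    r=least_squares(lambda v:np.hypot(*(P-v[:2]).T)-v[2],[.57,-.23,.025]).x
    print("circle at z=.166",r); rs.append(ray(cc,proj(cc,[r[0],r[1],.166])))
print("tri top centre",tri(rs),s["tool_pos"],s["force"],s["q"])
E
```

```text
t: 3.32
tool_pos: [0.5686, -0.2328, 0.3805]
orientation: [1.945, 2.467, 0.0]
force: [1.1, -0.1, -0.7]
opening: 0.0928
gripper_force: 0.0
[ 300  217   67   72 3541]
circle at z=.166 [ 0.56944677 -0.23508744  0.02519757]
[ 272  193   82   87 5226]
circle at z=.166 [ 0.56971982 -0.23567779  0.02482027]
tri top centre [ 0.57026741 -0.23758929  0.16007272] [ 0.56855673 -0.23284642  0.38046196] [ 1.07336772 -0.09604976 -0.68076515] [-4.72158086e-01  1.80278269e-01  1.47742148e+00  7.59392699e-05
  1.48334402e+00 -7.07792120e-01]
```

View pics/w2.png

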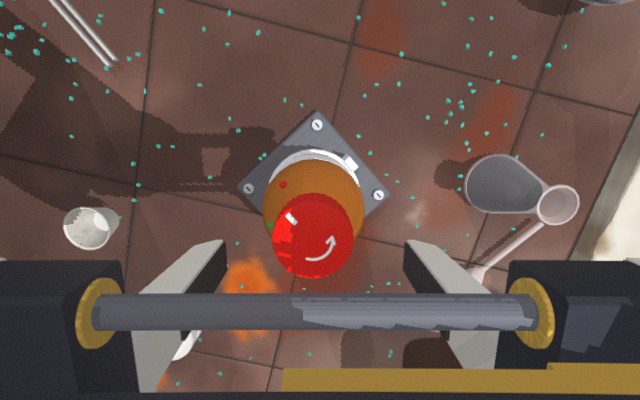

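The second view shows the cap disc centred near (313,235), with its mark at (291,218). The fitted radius of 24.8 to 25.2 mm at z = 0.166 confirms the height. The centre is at (0.5697, -0.2355), so I move +0.1, -0.27 cm and then descend 6.1 cm.

```bash
python3 -m handwheel '[[0.1,-0.27,-1,0,0],[0,0,-2,0,0],[0,0,-2,0,0],[0,0,-1.1,0,0],[0,0,0,0,0.0],[0,0,0,0,1],[0,0,0,0,1],[0,0,0,0,1],[0,0,0,0,1],[0,0,0,0,1]]' 40
```

```text
t: 4.62
tool_pos: [0.5695, -0.2363, 0.3189]
orientation: [-1.945, -2.466, 0.001]
force: [-2.9, 0.6, 2.2]
opening: 0.0494
gripper_force: 40.0
```

```bash
python3 -m handwheel '[[0,0,-0.2,0,1],[0,0,-0.2,0,1],[0,0,-0.25,0,1],[0,0,0,0,1],[0,0,0,0,1]]'
```

```text
t: 5.25
tool_pos: [0.5695, -0.2363, 0.313]
orientation: [1.946, 2.466, -0.001]
force: [-5.8, 1.1, 5.6]
opening: 0.0494
gripper_force: 40.0
```

```bash
python3 -m handwheel '[[0,0,-0.1,0,1],[0,0,0,0,1],[0,0,0,0,1]]'
python3 - <<'E'
from h import *
im=read_camera("side");a=cv2.imread("pics/side0.png")[180:280,296:396];b=im[180:280,296:396,::-1]
cv2.imwrite("pics/s1.png",cv2.resize(np.hstack([a,b]),(800,400),interpolation=cv2.INTER_NEAREST))
c=get_calibration("side")
for z in (.159,.166): print(proj(c,[.5697,-.2355,z]),end=' ')
E
```

```text
t: 5.62
tool_pos: [0.5695, -0.2363, 0.3121]
orientation: [1.946, 2.466, -0.001]
force: [-5.9, 0.3, 7.7]
opening: 0.0494
gripper_force: 40.0
[346.53196237 218.54117783] [346.66590096 216.02477374]
```

View pics/s1.png

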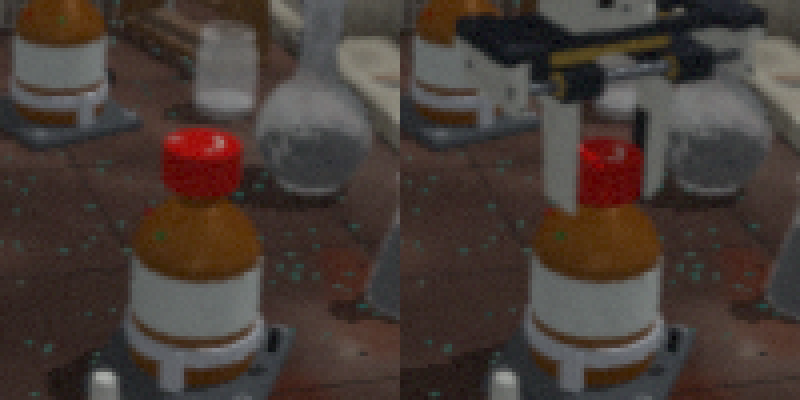

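Left is before and right is now. The cap's top edge has dropped from about row 128 to 140 (3 px, about 7 mm) and the grip is held, so I turn it now.

```bash
python3 -m handwheel '[[0,0,0,0.1,1],[0,0,0,0.15,1],[0,0,0,0.15,1],[0,0,0,0.15,1],[0,0,0,0.15,1],[0,0,0,0.15,1],[0,0,0,0.15,1],[0,0,0,0.05,1],[0,0,0,0,1],[0,0,0,0,1]]'
python3 - <<'E'
from h import *
s=readout.read_state();print(s["wrist_torque"],s["q"],s["force"])
im=read_camera("wrist");cv2.imwrite("pics/w3.png",im[...,::-1])
E
```

```text
t: 6.92
tool_pos: [0.5703, -0.2361, 0.3127]
orientation: [0.447, 3.107, -0.0]
force: [-0.9, 2.1, 7.4]
opening: 0.0499
gripper_force: 40.0
[0.28398895 0.20505278 0.0458576 ] [-4.75775383e-01  2.33472604e-01  1.54256952e+00  6.37267181e-04
  1.36298974e+00 -1.76123636e+00] [-0.85000011  2.14673625  7.40298328]
```

View pics/w3.png

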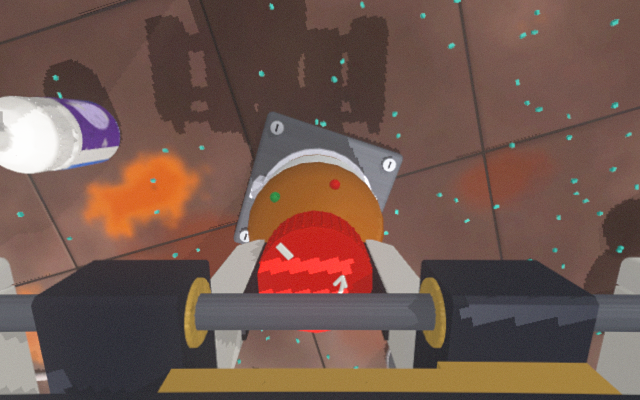

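The cap turned with the gripper. Its mark at (285,251) now points towards the green dot at (275,197), so I lift straight up.

```bash
python3 -m handwheel '[[0,0,0.5,0,1],[0,0,1,0,1],[0,0,1.5,0,1],[0,0,2,0,1],[0,0,2,0,1],[0,0,2,0,1],[0,0,1,0,1],[0,0,0.2,0,1],[0,0,0,0,1],[0,0,0,0,1]]'
python3 - <<'E'
from h import *
im=read_camera("side");b=im[150:290,276:416,::-1]
cv2.imwrite("pics/s2.png",cv2.resize(b,(560,560),interpolation=cv2.INTER_NEAREST))
E
```

```text
t: 8.22
tool_pos: [0.5695, -0.2361, 0.4121]
orientation: [-0.447, -3.108, -0.001]
force: [0.0, -0.7, -1.4]
opening: 0.0496
gripper_force: 40.0
```

View pics/s2.png

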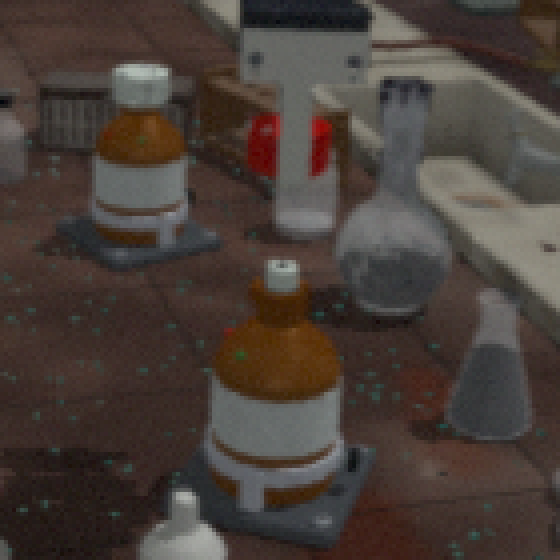

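The red cap is in the gripper at about (290,145), upright above the open bottle. The white plug has sprung out at (283,275), the white cap is still on its bottle and the visible bystanders are standing.

```bash
python3 -c "
from plant import job;print(job.close_job())"
```

```text
the job is handed in; nothing more can be done
None
```

The job is handed in: the red cap was pushed down about 6 to 7 mm, turned 1.05 rad anticlockwise and lifted off, and it is held still about 7 cm above the mouth; the hand-in returned no verdict.

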